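# Heft the seed canisters and hold up the fullest over the saucer

## Task

We are about to sow and need the fullest of the three identical amber seed canisters standing in the wooden caddy. Working from the robot's left to its right, heft each one in turn, lifting it upright clear of its bay to feel its weight, and leave the two lighter ones standing back in their own bays. Then hold the heaviest one up, upright and still, centred over the white plant saucer with its base at least 12 cm above the bench, ready for me to unscrew, and finish while still holding it there; leave everything else on the bench where it is.

Things in the scene. Friction and masses are not known exactly. Their poses are not given: they have to be found in the camera images.
- canister_left: closed amber seed canister, 128 mm tall, in the robot's left (+y) bay; the three look identical. Round body 82 mm across up to 80 mm, sloping shoulder up to 99 mm, then a black screw cap 56 mm across from 100 to 128 mm (grip the cap from above; it does not turn). Origin: centre of the underside, z up its axis. The fullest of the three weighs 420 to 490 g, the other two 130 to 280 g
- canister_mid: closed amber seed canister, 128 mm tall, in the middle bay; the three look identical. Round body 82 mm across up to 80 mm, sloping shoulder up to 99 mm, then a black screw cap 56 mm across from 100 to 128 mm (grip the cap from above; it does not turn). Origin: centre of the underside, z up its axis. The fullest of the three weighs 420 to 490 g, the other two 130 to 280 g
- canister_right: closed amber seed canister, 128 mm tall, in the robot's right (-y) bay; the three look identical. Round body 82 mm across up to 80 mm, sloping shoulder up to 99 mm, then a black screw cap 56 mm across from 100 to 128 mm (grip the cap from above; it does not turn). Origin: centre of the underside, z up its axis. The fullest of the three weighs 420 to 490 g, the other two 130 to 280 g
- caddy: fixed low spruce caddy, 116 mm (its x) by 348 mm (its y), with three square bays side by side along its y axis; bays 100 by 100 mm inside, 108 mm from centre to centre, floor 10 mm above the bench, walls and dividers 8 mm thick reaching 34 mm above the bench; the two end boards reach 72 mm. Origin: centre of its underside, on the bench
- saucer: loose white ceramic plant saucer, round, 160 mm across its rim, 24 mm high, 0.4 kg, standing on the bench to the robot's right of the caddy. Origin: centre of its underside
- cultivator: bystander: stainless three-tine hand cultivator, 285 mm long, 45 mm high, lying on the bench beyond the caddy, tines down; origin on the bench near its middle, x towards the tines
- pot_stack: bystander: nested stack of five brown peat pots, 84 mm across, 136 mm high; origin: centre of its underside
- flowerpot: bystander: terracotta flowerpot, 114 mm across, 96 mm high; origin: centre of its underside
- mister: bystander: white misting bottle with grey spray head, 72 mm across, 193 mm high; origin: centre of its underside
- twine_reel: bystander: standing wooden reel of garden twine, 68 mm across, 72 mm high; origin: centre of its underside
- dibber: bystander: dark wooden dibber, 222 mm long, 32 mm high, lying on the bench between the caddy and the saucer, lengthwise; origin on the bench near its middle, x towards its grip (away from the robot)
- marker_jar: bystander: glass jar of wooden plant markers, 72 mm across, 150 mm high; origin: centre of its underside
- flap_edge (a point): bystander: middle of the free lower edge of the hinged roof flap of the fixed clear acrylic mini greenhouse at the right side of the bench (360 mm along x, 200 mm along y, 190 mm high at the ridge, which runs along x about 100 mm to the right of this edge; with the flap open it reaches 260 mm)
There are look-alikes about, which are no part of the job. Leave any pink or yellow look-alike of the canister_mid alone.

How it is judged:
On the way, in this order (a step that is already met when the one before it is completed fails the run):
1. the left canister is hefted: in the gripper, lifted clear of its bay (distance of canister_left from where it was at the start of the episode above 0.015 m and z of canister_left in the frame of caddy above 0.025 m and contact force between canister_left and the fingers above 0.5 N and contact force between canister_left and caddy below 0.1 N), for 0.2 s.
2. the middle canister is hefted: in the gripper, lifted clear of its bay (distance of canister_mid from where it was at the start of the episode above 0.015 m and z of canister_mid in the frame of caddy above 0.025 m and contact force between canister_mid and the fingers above 0.5 N and contact force between canister_mid and caddy below 0.1 N), for 0.2 s.
3. the right canister is hefted: in the gripper, lifted clear of its bay (distance of canister_right from where it was at the start of the episode above 0.015 m and z of canister_right in the frame of caddy above 0.025 m and contact force between canister_right and the fingers above 0.5 N and contact force between canister_right and caddy below 0.1 N), for 0.2 s.
At the end, for the whole second after the job is handed in: Heaviest canister held still, upright (0.2 rad), by the gripper alone, base over 120 mm above the bench, axis within 50 mm of the saucer's centre; the two lighter (each under 3.4 N on the caddy) let go, upright at rest in their bays, within 20 mm of their start (((height (world z) of canister_left above 0.12 m and horizontal distance between canister_left and saucer below 0.05 m and angle between canister_left's own z axis and vertical below 0.2 rad and linear speed of canister_left below 0.03 m/s and contact force between canister_left and the fingers above 0.5 N and distance of each of canister_mid, canister_right from where it was at the start of the episode below 0.02 m and angle between each of canister_mid, canister_right's own z axis and vertical below 0.08 rad and linear speed of each of canister_mid, canister_right below 0.02 m/s and contact force between each of canister_mid, canister_right and the fingers below 0.05 N and contact force between canister_mid and caddy between 0.5 and 3.4 N and contact force between canister_right and caddy between 0.5 and 3.4 N and (contact force between canister_left and caddy below 0.05 N and contact force between canister_left and saucer below 0.05 N and contact force between canister_left and cultivator below 0.05 N and contact force between canister_left and pot_stack below 0.05 N and contact force between canister_left and flowerpot below 0.05 N and contact force between canister_left and mister below 0.05 N and contact force between canister_left and twine_reel below 0.05 N and contact force between canister_left and dibber below 0.05 N and contact force between canister_left and marker_jar below 0.05 N)) or (height (world z) of canister_mid above 0.12 m and horizontal distance between canister_mid and saucer below 0.05 m and angle between canister_mid's own z axis and vertical below 0.2 rad and linear speed of canister_mid below 0.03 m/s and contact force between canister_mid and the fingers above 0.5 N and distance of each of canister_left, canister_right from where it was at the start of the episode below 0.02 m and angle between each of canister_left, canister_right's own z axis and vertical below 0.08 rad and linear speed of each of canister_left, canister_right below 0.02 m/s and contact force between each of canister_left, canister_right and the fingers below 0.05 N and contact force between canister_left and caddy between 0.5 and 3.4 N and contact force between canister_right and caddy between 0.5 and 3.4 N and (contact force between canister_mid and caddy below 0.05 N and contact force between canister_mid and saucer below 0.05 N and contact force between canister_mid and cultivator below 0.05 N and contact force between canister_mid and pot_stack below 0.05 N and contact force between canister_mid and flowerpot below 0.05 N and contact force between canister_mid and mister below 0.05 N and contact force between canister_mid and twine_reel below 0.05 N and contact force between canister_mid and dibber below 0.05 N and contact force between canister_mid and marker_jar below 0.05 N)) or (height (world z) of canister_right above 0.12 m and horizontal distance between canister_right and saucer below 0.05 m and angle between canister_right's own z axis and vertical below 0.2 rad and linear speed of canister_right below 0.03 m/s and contact force between canister_right and the fingers above 0.5 N and distance of each of canister_left, canister_mid from where it was at the start of the episode below 0.02 m and angle between each of canister_left, canister_mid's own z axis and vertical below 0.08 rad and linear speed of each of canister_left, canister_mid below 0.02 m/s and contact force between each of canister_left, canister_mid and the fingers below 0.05 N and contact force between canister_left and caddy between 0.5 and 3.4 N and contact force between canister_mid and caddy between 0.5 and 3.4 N and (contact force between canister_right and caddy below 0.05 N and contact force between canister_right and saucer below 0.05 N and contact force between canister_right and cultivator below 0.05 N and contact force between canister_right and pot_stack below 0.05 N and contact force between canister_right and flowerpot below 0.05 N and contact force between canister_right and mister below 0.05 N and contact force between canister_right and twine_reel below 0.05 N and contact force between canister_right and dibber below 0.05 N and contact force between canister_right and marker_jar below 0.05 N)))); the arm keeps its last pose, push and grip.
It fails at once if the saucer or a bystander on the bench is shifted by more than 30 mm (distance of any of saucer, cultivator, pot_stack, flowerpot, mister, twine_reel, dibber, marker_jar, flap_edge from where it was at the start of the episode above 0.03 m).
It fails at once if a canister is tipped over (more than 0.6 rad) (angle between any of canister_left, canister_mid, canister_right's own z axis and vertical above 0.6 rad).
It also fails if it takes over 58 s, if anything falls off the work surface, if the arm or the gripper's body presses on something with over 40 N, if the wrist force passes 120 N, or if a joint passes its speed limit or range.

## Robot

A 6-joint arm with a two-finger parallel gripper is mounted at the origin on the work surface. World frame = base frame: x ahead of the robot, y to its left, z up, the work surface at z = 0. Lengths are in m, angles in rad, forces in N, time in s.
With the tool pointing down it reaches from about 0.35 to 0.925 m from the base axis. Payload 6.4 kg.
Tool frame: the origin (TCP) lies between the finger pads; the fingertips stand tip_extent ahead of it and the grasp point (between the pads) is the TCP (tip_extent is the distance from the TCP to the fingertips, in m); z points along the fingers, y is the line along which they close (so a half turn about z gives the same grasp; the last joint's range is limited). The gripper opens to 85 mm and grips with 20 to 120 N. Pads are 22 mm wide; open, the fingers measure 114 mm over their backs; the gripper's body (76 mm by 85 mm) begins 54 mm behind the grasp point. The pads swing forward as they close: fully open they stand 13 mm farther back than shut.
Start: joints at [1.012, 0.245, 1.558, -0, 1.339, -0.174], TCP at [0.244, 0.602, 0.25] pointing down, gripper open.
Joint ranges: [-3.13, 3.13], [-1.02, 2.26], [0.13, 2.54], [-0.95, 4.09], [0.21, 2.88], [-2.74, 2.74]. Speed limits (rad/s): [2.57, 2.57, 3.14, 3.14, 3.14, 3.14].

## Interface

Orientations are given as a unit quaternion [x, y, z, w].
In Python, from cell import sense, grab_frame, get_calibration, finish_job, tip_extent gives the robot as it stands.
- The arm moves only by the tool step_arm, never from a script. Its argument "motion" is a list that holds one entry, the list of rows, each a list of 7 numbers: the shift along the tool's x, y, z in m, then the turn, a rotation vector about the tool's x, y, z in degrees, then the gripper command: -1 is fully open, 1 is shut, values between are in proportion. A call has 1 to 8 rows; each row shifts and turns the commanded pose from where the row before left it, along the tool's axes as they then stand; what a row does not reach is not made up. A row lasts 1/8 s, in which the tool goes at most 62.5 mm and 10.7 degrees, less where a joint would pass 70% of its speed; a pose out of reach is approached as far as the arm can. A call with a gripper value outside its range is refused whole. The fingers move at their own pace and stop on an object; "grip_force" is the grip in N (left out, the last holds). Time passes only in rows, so rows that do not move let the fingers close. It gives the time, the measured TCP pose, the force, the opening and the grip force at its end, in the units of the state.
- sense(): the state, without advancing time (a new reading comes with each control period).
- grab_frame(name): name is "scene" or "top" or "wrist"; returns (picture, depth): 384x512x3 uint8, blue, green, red; 384x512 float32, m along the optical axis (not along the pixel's ray), 0 where there is no reading.
- get_calibration(name): a dict with "fx", "fy", "cx", "cy" (pixels), "eye" and "rotation" of the camera in the world; the wrist camera has in their place "tool_from_camera" (4x4, takes a point from camera to tool coordinates, whose origin is the TCP and whose axes are the flange's). Camera axes: x right, y up, looking along -z (the intrinsics and any distortion apply to the point x, -y, -z); pixel columns grow to the right and rows downward; lengths in m; the calibration is good to about 2 mm. A picture is of the moment at which its call begins: read the wrist's pose just before it. get_calibration takes no time and is no camera call.
- finish_job(): hands the job in; it is judged then, once.
The state is a dict: "t": time; "joint_pos": joint angles; "joint_vel": joint speeds; "joint_efforts": joint torques, N m; "tool_pos": TCP position; "tool_rot": TCP orientation; "force": force on the tool from outside, world axes, zero at the start; "moment": the same for the moment, N m; "grip_width": opening from 0.0 (shut) to 1.0 (fully open); "grasp_force": force on a finger pad.
Only numpy, scipy, OpenCV 4.12 (cv2) and the standard library are available. Lean on these libraries where they do the work, as an engineer would, in place of code of your own. Each camera call takes 0.05 s, during which the arm holds its last target. There are 200 camera calls.

## Working session

There is one attempt and no reset: what is moved stays moved. The work goes in short steps, Python scripts to look and compute and a tool call to move; the robot and the scene stay as the last step left them, time stands still between calls to the robot, and variables do not carry over. Pictures are saved under pics/ and viewed, at most 10 in all, crops included, and the job is handed in when it is done.

Besides the shell and the picture viewer there is one more tool, called after "Emit:" as name(argument=value, ...), one argument or row to a line, values as JSON. step_arm: Moves the arm, as the interface text tells. Its arguments: {"type":"object","properties":{"motion":{"type":"array","items":{"type":"array","items":{"type":"array","items":{"type":"number"}}}},"grip_force":{"type":"number"}},"required":["motion"]}

```bash
mkdir -p pics
cat > h.py <<'E'
import numpy as np, cv2
from cell import *
def world(name,d=None):
    c=get_calibration(name); return c
def cloud(name,depth):
    c=get_calibration(name); v,u=np.mgrid[:384,:512]
    p=np.stack([(u-c["cx"])/c["fx"]*depth,-(v-c["cy"])/c["fy"]*depth,-depth],-1)
    return p@np.array(c["rotation"]).T+np.array(c["eye"])
E
python3 - <<'E'
from h import *
s=sense(); print({k:np.round(v,3).tolist() for k,v in s.items()}, tip_extent)
print({k:np.round(v,3).tolist() for k,v in get_calibration("top").items() if not isinstance(v,str)})
a=[]
for n in("top","scene"):
    im,d=grab_frame(n); np.savez(n,im=im,d=d); a.append(im)
    cv2.imwrite(f"pics/{n}.png",cv2.resize(im,(800,600)))
E
```

```text
{'t': 0.0, 'joint_pos': [1.012, 0.246, 1.559, 0.0, 1.339, -0.174], 'joint_vel': [-0.0, -0.001, 0.001, 0.0, -0.0, -0.0], 'joint_efforts': [-0.001, -42.95, -32.613, -0.0, 0.005, 0.0], 'tool_pos': [0.244, 0.602, 0.249], 'tool_rot': [0.191, 0.982, -0.001, -0.0], 'force': [0.347, 0.014, -1.053], 'moment': [0.008, -0.015, -0.027], 'grasp_force': 0.0, 'grip_width': 1.002} 0.019
{'fx': 450.806, 'fy': 450.806, 'cx': 258.295, 'cy': 185.402, 'eye': [0.248, 0.003, 1.587], 'rotation': [-0.063, 0.076, 0.711, -0.696]}
```

View pics/top.png

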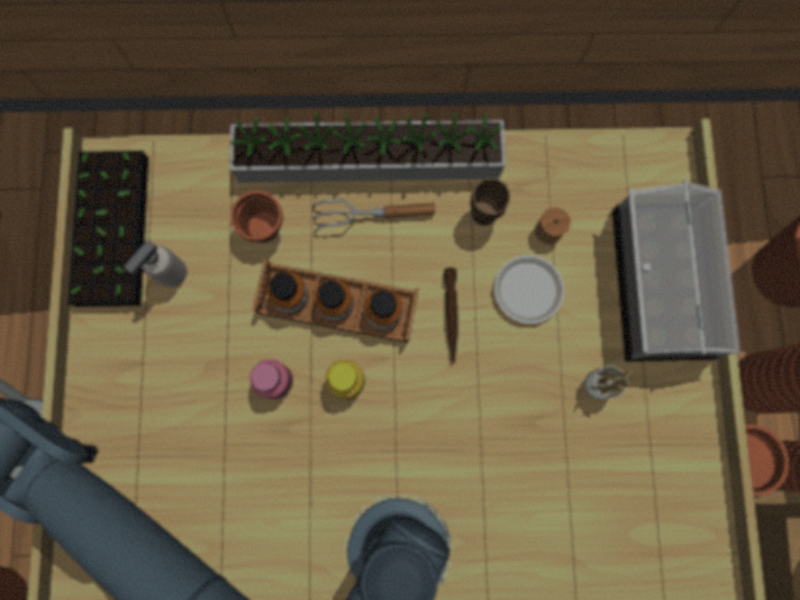

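View pics/scene.png

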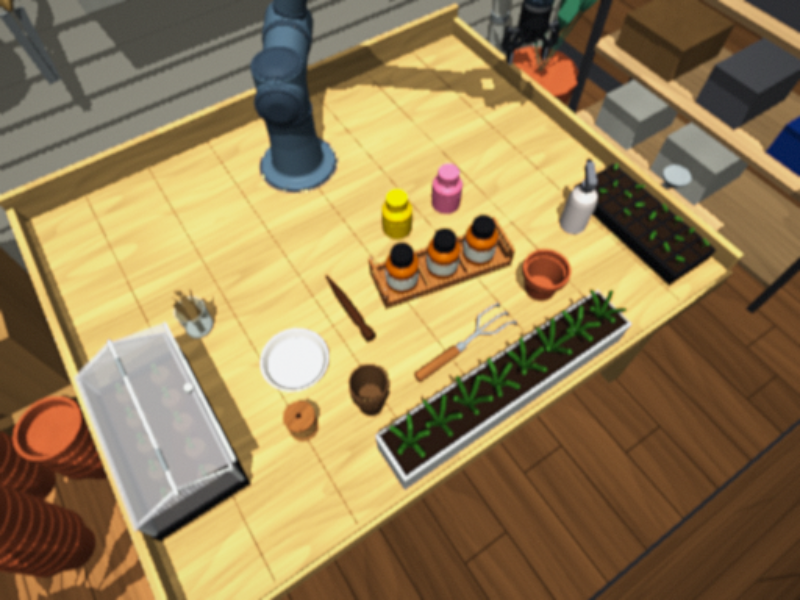

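The top view shows the three black caps at about (284,283), (333,295) and (383,304). The saucer is at (529,290), the dibber at x≈451, and pink and yellow decoys stand nearer the robot. The scene view agrees. Next I measure positions.

```bash
cat > h.py <<'E'
import numpy as np, cv2
from scipy.spatial.transform import Rotation as R
from cell import *
def rot(c):
    r=np.array(c["rotation"]); return R.from_quat(r).as_matrix() if r.size==4 else r
def cloud(c,depth,Rm=None,eye=None):
    v,u=np.mgrid[:384,:512]
    p=np.stack([(u-c["cx"])/c["fx"]*depth,-(v-c["cy"])/c["fy"]*depth,-depth],-1)
    return p@rot(c).T+np.array(c["eye"])
def ray(c,u,v,z):
    d=rot(c)@np.array([(u-c["cx"])/c["fx"],-(v-c["cy"])/c["fy"],-1]); e=np.array(c["eye"])
    return e+d*(z-e[2])/d[2]
E
python3 - <<'E'
from h import *
print({k:v for k,v in get_calibration("top").items() if k not in("eye","rotation")})
for n in("top","scene"):
    f=np.load(n+".npz"); im,d=f["im"],f["d"]; c=get_calibration(n); P=cloud(c,d)
    z=P[...,2]
    print(n,"bench z",np.median(z[d>0]))
    reg=(P[...,0]>.4)&(P[...,0]<.75)&(P[...,1]>-.1)&(P[...,1]<.35)
    m=((z>.125)&(z<.15)&reg&(im.max(2)<80)).astype(np.uint8)
    k,l,st,ce=cv2.connectedComponentsWithStats(m)
    for i in range(1,k):
        if st[i,4]>40:
            q=P[l==i]; r=cv2.minEnclosingCircle(q[:,:2].astype(np.float32))
            print("cap",st[i,4],ce[i].round(1),"ray",ray(c,*ce[i],.138).round(4),"med",np.median(q,0).round(4),"circ",np.round(r[0],4),round(r[1],4))
    w=((im.min(2)>130)&(z<.06)&(z>-.02)&(P[...,0]>.4)&(P[...,0]<.8)&(P[...,1]<-.1)&(P[...,1]>-.42)).astype(np.uint8)
    k,l,st,ce=cv2.connectedComponentsWithStats(w)
    for i in range(1,k):
        if st[i,4]>300:
            q=P[l==i]; r=cv2.minEnclosingCircle(q[:,:2].astype(np.float32))
            print("saucer",st[i,4],ce[i].round(1),ray(c,*ce[i],.015).round(4),np.round(r[0],4),round(r[1],4))
E
```

```text
{'fx': 450.8058582536172, 'fy': 450.8058582536172, 'cx': 258.29458831450387, 'cy': 185.4018119431992}
top bench z 0.00019750556755759874
cap 243 [180.8 182.4] ray [0.5526 0.2274 0.138 ] med [0.5527 0.227  0.1388] circ [0.5543 0.2282] 0.0293
cap 235 [211.7 187.8] ray [0.5328 0.1266 0.138 ] med [0.5323 0.1256 0.1384] circ [0.5338 0.1271] 0.0291
cap 235 [245.  193.8] ray [0.5106 0.0179 0.138 ] med [0.51   0.0179 0.1394] circ [0.5121 0.0172] 0.0284
saucer 1008 [337. 186.] [ 0.555  -0.3091  0.015 ] [ 0.553  -0.3084] 0.0712
scene bench z -0.0006275734564016311
cap 146 [309.2 144.4] ray [0.5599 0.225  0.138 ] med [0.5597 0.2255 0.1377] circ [0.5565 0.2276] 0.0279
cap 150 [284.3 153.1] ray [0.5404 0.1237 0.138 ] med [0.54   0.1249 0.1378] circ [0.5381 0.1261] 0.028
cap 155 [256.7 162.3] ray [0.5172 0.0158 0.138 ] med [0.5169 0.0161 0.1379] circ [0.5143 0.0171] 0.0279
saucer 3480 [187.6 228.7] [ 0.5489 -0.3102  0.015 ] [ 0.5401 -0.3081] 0.1638
saucer 397 [244.1 230.1] [ 0.6689 -0.1418  0.015 ] [ 0.6541 -0.1419] 0.0909
```

Emit:
step_arm(
  motion=[
    [[0, 0, 0, 0, 0, -7.4, -1], [0, 0, 0, 0, 0, -7.4, -1], [0, 0, 0, 0, 0, -7.2, -1], [-0.02, -0.024, 0, 0, 0, 0, -1], [-0.035, -0.042, 0, 0, 0, 0, -1], [-0.035, -0.042, 0, 0, 0, 0, -1], [-0.035, -0.042, 0, 0, 0, 0, -1], [-0.035, -0.042, 0, 0, 0, 0, -1]],
  ],
  grip_force=40,
)

```text
t: 1.1
tool_pos: [0.4045, 0.4088, 0.2499]
tool_rot: [0.0, 1.0, -0.0, -0.0]
force: [1.6, 0.1, 1.2]
grip_width: 0.998
grasp_force: 0.0
```

Emit:
step_arm(
  motion=[
    [[-0.035, -0.042, 0, 0, 0, 0, -1], [-0.035, -0.042, 0, 0, 0, 0, -1], [-0.035, -0.042, 0, 0, 0, 0, -1], [-0.025, -0.033, 0, 0, 0, 0, -1], [-0.015, -0.016, 0, 0, 0, 0, -1], [-0.007, -0.008, 0, 0, 0, 0, -1], [0, 0, 0, 0, 0, 0, -1], [0, 0, 0, 0, 0, 0, -1]],
  ],
)

```text
t: 2.1
tool_pos: [0.555, 0.2283, 0.2502]
tool_rot: [-0.0, 1.0, 0.0, -0.0]
force: [0.5, 0.8, 0.2]
grip_width: 0.998
grasp_force: 0.0
```

Run:
```python
from h import *
s=sense(); print(s["tool_pos"],R.from_quat(s["tool_rot"]).as_matrix().round(3).tolist(),s["force"],s["joint_pos"])
c=get_calibration("wrist"); print(c)
im,d=grab_frame("wrist"); np.savez("w1",im=im,d=d); cv2.imwrite("pics/w1.png",im)
T=np.array(c["tool_from_camera"]); v,u=np.mgrid[:384,:512]
p=np.stack([(u-c["cx"])/c["fx"]*d,-(v-c["cy"])/c["fy"]*d,-d],-1)
P=(p@T[:3,:3].T+T[:3,3])@R.from_quat(s["tool_rot"]).as_matrix().T+s["tool_pos"]
m=((abs(P[...,2]-.138)<.006)&(d>0)&(im.max(2)<90)).astype(np.uint8)
k,l,st,ce=cv2.connectedComponentsWithStats(m)
for i in range(1,k):
    if st[i,4]>300:
        q=P[l==i]; r=cv2.minEnclosingCircle(q[:,:2].astype(np.float32)); print(st[i],np.median(q,0).round(4),np.round(r,4) if 0 else r)
```

```text
[0.55499379 0.22826704 0.25020625] [[-1.0, -0.001, -0.0], [-0.001, 1.0, 0.0], [0.0, 0.0, -1.0]] [0.52726424 0.83883631 0.17079244] [ 2.01344991e-01  1.30363036e-01  1.68943542e+00  2.80642800e-04
  1.32214431e+00 -1.37015582e+00]
{'fx': 300.471190534271, 'fy': 300.471190534271, 'cx': 246.96189663661883, 'cy': 194.90570971590924, 'tool_from_camera': array([[-7.19922030e-04,  9.56522396e-01,  2.91657996e-01,
         7.53957609e-02],
       [ 9.99999735e-01,  6.56843318e-04,  3.14191606e-04,
        -3.84425746e-04],
       [ 1.08957702e-04,  2.91658145e-01, -9.56522616e-01,
        -1.23656171e-01],
       [ 0.00000000e+00,  0.00000000e+00,  0.00000000e+00,
         1.00000000e+00]])}
[   0  115   25   65 1124] [0.5145 0.041  0.1376] ((0.5138413310050964, 0.030581537634134293), 0.026266153901815414)
[  91  137   72   69 3726] [0.5319 0.1308 0.1379] ((0.5332562327384949, 0.12928633391857147), 0.028831658884882927)
[ 218  162   67   66 3414] [0.5515 0.2312 0.138 ] ((0.5523741841316223, 0.23191602528095245), 0.028872136026620865)
```

View pics/w1.png

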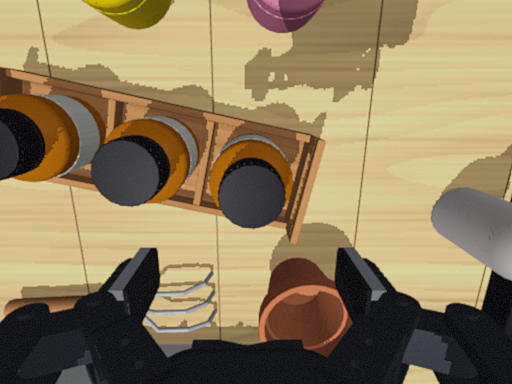

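The wrist view shows the left cap at (251,192) and the middle one at (127,171), consistent with the other views. I descend on the left canister.

Emit:
step_arm(
  motion=[
    [[0.002, 0.002, 0.025, 0, 0, 0, -1], [0, 0, 0.035, 0, 0, 0, -1], [0, 0, 0.03, 0, 0, 0, -1], [0, 0, 0.02, 0, 0, 0, -1], [0, 0, 0.01, 0, 0, 0, -1], [0, 0, 0, 0, 0, 0, -1], [0, 0, 0, 0, 0, 0, 1], [0, 0, 0, 0, 0, 0, 1]],
  ],
)

```text
t: 3.15
tool_pos: [0.5547, 0.2297, 0.132]
tool_rot: [0.0, 1.0, 0.001, 0.001]
force: [-0.4, 0.8, 2.0]
grip_width: 0.642
grasp_force: 42.1
```

Emit:
step_arm(
  motion=[
    [[0, 0, 0, 0, 0, 0, 1], [0, 0, 0, 0, 0, 0, 1], [0, 0, 0, 0, 0, 0, 1], [0, 0, 0, 0, 0, 0, 1]],
  ],
)

```text
t: 3.65
tool_pos: [0.5547, 0.2296, 0.1319]
tool_rot: [0.0, 1.0, 0.0, 0.001]
force: [-0.8, 2.7, 5.7]
grip_width: 0.644
grasp_force: 42.4
```

Emit:
step_arm(
  motion=[
    [[0, 0, -0.008, 0, 0, 0, 1], [0, 0, -0.015, 0, 0, 0, 1], [0, 0, -0.015, 0, 0, 0, 1], [0, 0, -0.008, 0, 0, 0, 1], [0, 0, 0, 0, 0, 0, 1], [0, 0, 0, 0, 0, 0, 1], [0, 0, 0, 0, 0, 0, 1], [0, 0, 0, 0, 0, 0, 1]],
  ],
)

```text
t: 4.65
tool_pos: [0.5534, 0.2292, 0.1758]
tool_rot: [0.0, 1.0, -0.0, -0.0]
force: [0.3, -0.4, -2.3]
grip_width: 0.641
grasp_force: 42.8
```

Run:
```python
from h import *
for i in range(4):
    s=sense(); print(s["tool_pos"].round(4) if hasattr(s["tool_pos"],"round") else s["tool_pos"],s["force"],s["moment"],s["joint_efforts"]); 
    im,d=grab_frame("wrist")
cv2.imwrite("pics/w2.png",im)
```

```text
[0.5534 0.2292 0.1758] [ 0.33106872 -0.42109094 -2.2814792 ] [0.02299456 0.01012981 0.05855324] [ 2.16758897e-03 -4.05943573e+01 -3.17124546e+01  2.55776591e-03
  3.27569229e-03 -1.69176860e-05]
[0.5535 0.2292 0.1759] [ 0.27109163 -0.15970898 -2.80109899] [0.05938458 0.0349808  0.01215324] [ 2.67166724e-03 -4.05643165e+01 -3.17002881e+01  2.86086011e-03
  2.82117027e-03  1.08792156e-05]
[0.5536 0.2292 0.176 ] [ 0.12599593 -0.32792738 -1.37886717] [-0.0065209  -0.0032732  -0.02019316] [-4.97418150e-04 -4.05490780e+01 -3.16985321e+01  2.51619975e-03
  2.18335001e-03 -2.66174010e-05]
[0.5536 0.2292 0.1761] [-0.40768087 -0.08445162 -2.61183295] [ 0.02582874  0.01610049 -0.02264594] [ 2.15417640e-03 -4.05435133e+01 -3.17031205e+01  2.80441651e-03
  1.48694067e-03  1.16247440e-05]
```

View pics/w2.png

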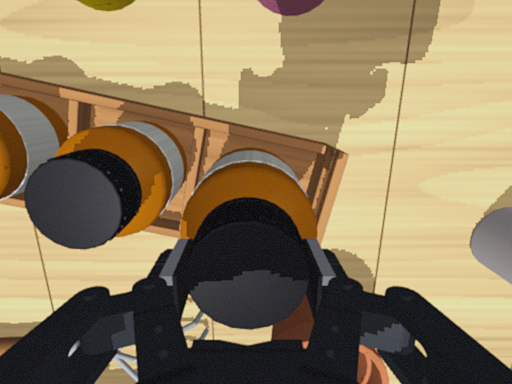

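The left canister is clear of its bay, with its cap held at (248,270), and weighs about 2.3 N, so it is a light one. I lower it back, release it and move to the middle one.

Emit:
step_arm(
  motion=[
    [[0, 0, 0.01, 0, 0, 0, 1], [0, 0, 0.015, 0, 0, 0, 1], [0, 0, 0.012, 0, 0, 0, 1], [0, 0, 0.006, 0, 0, 0, 1], [0, 0, 0.003, 0, 0, 0, 1], [0, 0, 0, 0, 0, 0, 1], [0, 0, 0, 0, 0, 0, 0.3], [0, 0, 0, 0, 0, 0, -1]],
  ],
)

```text
t: 5.85
tool_pos: [0.5544, 0.2294, 0.1311]
tool_rot: [0.0, 1.0, 0.0, 0.001]
force: [-0.1, 0.7, -0.0]
grip_width: 0.829
grasp_force: 0.0
```

Emit:
step_arm(
  motion=[
    [[0, 0, 0, 0, 0, 0, -1], [0, 0, 0, 0, 0, 0, -1], [0, 0, 0, 0, 0, 0, -1], [0, 0, -0.015, 0, 0, 0, -1], [0, 0, -0.03, 0, 0, 0, -1], [0, 0, -0.025, 0, 0, 0, -1], [0, 0, 0, 0, 0, 0, -1], [0.004, -0.02, 0, 0, 0, 0, -1]],
  ],
)

```text
t: 6.85
tool_pos: [0.5492, 0.2092, 0.1997]
tool_rot: [-0.0, 1.0, -0.0, -0.0]
force: [-0.1, -1.2, -0.0]
grip_width: 0.999
grasp_force: 0.0
```

Emit:
step_arm(
  motion=[
    [[0.007, -0.037, 0, 0, 0, 0, -1], [0.005, -0.025, 0, 0, 0, 0, -1], [0.003, -0.015, 0, 0, 0, 0, -1], [0, -0.005, 0, 0, 0, 0, -1], [0, 0, 0, 0, 0, 0, -1], [0, 0, 0, 0, 0, 0, -1]],
  ],
)

```text
t: 7.6
tool_pos: [0.5347, 0.1278, 0.2002]
tool_rot: [0.0, 1.0, 0.0, -0.0]
force: [0.1, 0.3, -1.2]
grip_width: 0.999
grasp_force: 0.0
```

```bash
cat > wl.py <<'E'
from h import *
s=sense(); print("tcp",s["tool_pos"],"F",s["force"])
c=get_calibration("wrist")
im,d=grab_frame("wrist")
T=np.array(c["tool_from_camera"]); v,u=np.mgrid[:384,:512]
p=np.stack([(u-c["cx"])/c["fx"]*d,-(v-c["cy"])/c["fy"]*d,-d],-1)
P=(p@T[:3,:3].T+T[:3,3])@R.from_quat(s["tool_rot"]).as_matrix().T+s["tool_pos"]
m=((abs(P[...,2]-.138)<.006)&(d>0)&(im.max(2)<90)).astype(np.uint8)
k,l,st,ce=cv2.connectedComponentsWithStats(m)
for i in range(1,k):
    if st[i,4]>300:
        q=P[l==i]; r=cv2.minEnclosingCircle(q[:,:2].astype(np.float32)); print(st[i],np.median(q,0).round(4),r)
E
python3 wl.py
```

```text
tcp [0.53465998 0.12775826 0.20021657] F [ 0.06689148  0.25186817 -1.22730266]
[  39  143   90   85 5791] [0.5095 0.0224 0.1379] ((0.5110697150230408, 0.02099185809493065), 0.028702987357974052)
[ 209  176   84   81 5127] [0.5311 0.1293 0.1379] ((0.5324941277503967, 0.12963205575942993), 0.028479905799031258)
[ 353  205   86   78 4582] [0.5492 0.2303 0.1379] ((0.5526826977729797, 0.22981224954128265), 0.028658714145421982)
```

Emit:
step_arm(
  motion=[
    [[0.002, 0.002, 0.015, 0, 0, 0, -1], [0, 0, 0.025, 0, 0, 0, -1], [0, 0, 0.02, 0, 0, 0, -1], [0, 0, 0.01, 0, 0, 0, -1], [0, 0, 0, 0, 0, 0, -1], [0, 0, 0, 0, 0, 0, 1], [0, 0, 0, 0, 0, 0, 1], [0, 0, 0, 0, 0, 0, 1]],
  ],
)

```text
t: 8.65
tool_pos: [0.5334, 0.1294, 0.1316]
tool_rot: [0.0, 1.0, 0.0, 0.001]
force: [-0.1, 1.9, 4.4]
grip_width: 0.64
grasp_force: 43.5
```

Emit:
step_arm(
  motion=[
    [[0, 0, 0, 0, 0, 0, 1], [0, 0, -0.008, 0, 0, 0, 1], [0, 0, -0.015, 0, 0, 0, 1], [0, 0, -0.015, 0, 0, 0, 1], [0, 0, -0.008, 0, 0, 0, 1], [0, 0, 0, 0, 0, 0, 1], [0, 0, 0, 0, 0, 0, 1], [0, 0, 0, 0, 0, 0, 1]],
  ],
)

```text
t: 9.65
tool_pos: [0.5322, 0.1292, 0.1756]
tool_rot: [0.0, 1.0, -0.0, -0.001]
force: [-0.3, 0.3, -4.4]
grip_width: 0.644
grasp_force: 43.5
```

Emit:
step_arm(
  motion=[
    [[0, 0, 0, 0, 0, 0, 1], [0, 0, 0, 0, 0, 0, 1]],
  ],
)

```text
t: 9.9
tool_pos: [0.5325, 0.1292, 0.1761]
tool_rot: [0.0, 1.0, -0.0, -0.0]
force: [0.2, -0.4, -4.8]
grip_width: 0.643
grasp_force: 43.5
```

```bash
cat > wt.py <<'E'
from h import *
F=[]
for i in range(8):
    s=sense(); F.append(s["force"]); im,d=grab_frame("wrist")
print(s["t"],s["tool_pos"],s["tool_rot"],s["grip_width"],"F",np.mean(F,0),np.std(F,0),"eff",s["joint_efforts"][1:3])
E
python3 wt.py
```

```text
10.25 [0.53259892 0.12925406 0.17629597] [ 4.10002428e-04  9.99999916e-01  8.36953763e-06 -8.54951935e-06] 0.6418132430301322 F [-0.0372643  -0.25813555 -4.38034433] [0.47680774 0.15905163 0.52246498] eff [-36.36711001 -32.47025728]
```

The middle canister weighs about 4.4 N, so it looks like the heaviest. I set it back and heft the right one.

Emit:
step_arm(
  motion=[
    [[0, 0, 0.01, 0, 0, 0, 1], [0, 0, 0.015, 0, 0, 0, 1], [0, 0, 0.012, 0, 0, 0, 1], [0, 0, 0.006, 0, 0, 0, 1], [0, 0, 0.003, 0, 0, 0, 1], [0, 0, 0, 0, 0, 0, 1], [0, 0, 0, 0, 0, 0, 0.3], [0, 0, 0, 0, 0, 0, -1]],
  ],
)

```text
t: 11.3
tool_pos: [0.5337, 0.1293, 0.1314]
tool_rot: [0.0, 1.0, 0.0, 0.001]
force: [-0.4, -0.6, 0.6]
grip_width: 0.831
grasp_force: 0.0
```

Emit:
step_arm(
  motion=[
    [[0, 0, 0, 0, 0, 0, -1], [0, 0, 0, 0, 0, 0, -1], [0, 0, 0, 0, 0, 0, -1], [0, 0, -0.015, 0, 0, 0, -1], [0, 0, -0.03, 0, 0, 0, -1], [0, 0, -0.025, 0, 0, 0, -1], [0, 0, 0, 0, 0, 0, -1], [0.004, -0.02, 0, 0, 0, 0, -1]],
  ],
)

```text
t: 12.3
tool_pos: [0.5281, 0.1093, 0.1998]
tool_rot: [-0.001, 1.0, -0.0, -0.0]
force: [0.3, -0.4, -0.6]
grip_width: 0.999
grasp_force: 0.0
```

Emit:
step_arm(
  motion=[
    [[0.008, -0.037, 0, 0, 0, 0, -1], [0.006, -0.03, 0, 0, 0, 0, -1], [0.003, -0.016, 0, 0, 0, 0, -1], [0, -0.005, 0, 0, 0, 0, -1], [0, 0, 0, 0, 0, 0, -1], [0, 0, 0, 0, 0, 0, -1]],
  ],
)

```text
t: 13.05
tool_pos: [0.5116, 0.0219, 0.2002]
tool_rot: [-0.0, 1.0, 0.0, -0.0]
force: [0.7, 0.9, -0.5]
grip_width: 1.003
grasp_force: 0.0
```

```bash
python3 wl.py
```

```text
tcp [0.51160707 0.02187037 0.20019727] F [ 0.74117383  0.94910812 -0.53204263]
[ 204  178   84   81 5116] [0.509  0.0207 0.1379] ((0.5104527473449707, 0.02081630937755108), 0.02859755977988243)
[ 359  209   86   77 4633] [0.5291 0.1286 0.1379] ((0.5325931310653687, 0.12822550535202026), 0.02894277684390545)
[495 252  17  52 590] [0.5559 0.205  0.1367] ((0.5567896962165833, 0.21089965105056763), 0.02030455321073532)
```

Emit:
step_arm(
  motion=[
    [[0.001, -0.001, 0.015, 0, 0, 0, -1], [0, 0, 0.025, 0, 0, 0, -1], [0, 0, 0.02, 0, 0, 0, -1], [0, 0, 0.01, 0, 0, 0, -1], [0, 0, 0, 0, 0, 0, -1], [0, 0, 0, 0, 0, 0, 1], [0, 0, 0, 0, 0, 0, 1], [0, 0, 0, 0, 0, 0, 1]],
  ],
)

```text
t: 14.1
tool_pos: [0.5114, 0.0202, 0.1315]
tool_rot: [0.0, 1.0, -0.0, 0.001]
force: [0.2, 0.7, 4.8]
grip_width: 0.64
grasp_force: 42.7
```

Emit:
step_arm(
  motion=[
    [[0, 0, 0, 0, 0, 0, 1], [0, 0, -0.008, 0, 0, 0, 1], [0, 0, -0.015, 0, 0, 0, 1], [0, 0, -0.015, 0, 0, 0, 1], [0, 0, -0.008, 0, 0, 0, 1], [0, 0, 0, 0, 0, 0, 1], [0, 0, 0, 0, 0, 0, 1], [0, 0, 0, 0, 0, 0, 1]],
  ],
)

```text
t: 15.1
tool_pos: [0.5101, 0.0203, 0.1757]
tool_rot: [0.0, 1.0, 0.0, -0.001]
force: [0.4, -0.6, -1.5]
grip_width: 0.641
grasp_force: 42.5
```

Emit:
step_arm(
  motion=[
    [[0, 0, 0, 0, 0, 0, 1], [0, 0, 0, 0, 0, 0, 1]],
  ],
)

```text
t: 15.35
tool_pos: [0.5104, 0.0203, 0.1761]
tool_rot: [0.0, 1.0, 0.0, -0.0]
force: [0.4, -0.5, -1.6]
grip_width: 0.644
grasp_force: 42.5
```

```bash
python3 wt.py
```

```text
15.7 [0.51054058 0.0202644  0.17633458] [ 3.89895055e-04  9.99999923e-01 -1.20147010e-05  4.34750260e-05] 0.6426123560118939 F [ 0.18805803  0.25098501 -1.25464094] [0.4873116  0.59598456 0.25780404] eff [-30.99759579 -31.0165143 ]
```

The right one weighs about 1.3 N, so the middle one is the heaviest. I put the right one back and go back to the middle.

Emit:
step_arm(
  motion=[
    [[0, 0, 0.01, 0, 0, 0, 1], [0, 0, 0.015, 0, 0, 0, 1], [0, 0, 0.012, 0, 0, 0, 1], [0, 0, 0.006, 0, 0, 0, 1], [0, 0, 0.003, 0, 0, 0, 1], [0, 0, 0, 0, 0, 0, 1], [0, 0, 0, 0, 0, 0, 0.3], [0, 0, 0, 0, 0, 0, -1]],
  ],
)

```text
t: 16.75
tool_pos: [0.5112, 0.0202, 0.1309]
tool_rot: [0.0, 1.0, -0.0, 0.001]
force: [-0.1, 1.1, 0.3]
grip_width: 0.834
grasp_force: 0.0
```

Emit:
step_arm(
  motion=[
    [[0, 0, 0, 0, 0, 0, -1], [0, 0, 0, 0, 0, 0, -1], [0, 0, 0, 0, 0, 0, -1], [0, 0, -0.015, 0, 0, 0, -1], [0, 0, -0.03, 0, 0, 0, -1], [0, 0, -0.025, 0, 0, 0, -1], [0, 0, 0, 0, 0, 0, -1], [-0.005, 0.02, 0, 0, 0, 0, -1]],
  ],
)

```text
t: 17.75
tool_pos: [0.5153, 0.0398, 0.2001]
tool_rot: [0.001, 1.0, -0.0, -0.0]
force: [-0.2, 0.8, -0.4]
grip_width: 1.006
grasp_force: 0.0
```

Emit:
step_arm(
  motion=[
    [[-0.008, 0.037, 0, 0, 0, 0, -1], [-0.006, 0.03, 0, 0, 0, 0, -1], [-0.003, 0.016, 0, 0, 0, 0, -1], [0, 0.005, 0, 0, 0, 0, -1], [0, 0, 0, 0, 0, 0, -1], [0, 0, 0, 0, 0, 0, -1]],
  ],
)

```text
t: 18.5
tool_pos: [0.5325, 0.1275, 0.2002]
tool_rot: [0.001, 1.0, -0.0, -0.0]
force: [-0.4, 0.8, 0.1]
grip_width: 1.0
grasp_force: 0.0
```

```bash
python3 wl.py
```

```text
tcp [0.53253016 0.12749434 0.20021037] F [-0.40588371  0.79476066  0.06065424]
[  40  147   90   85 5718] [0.5101 0.0225 0.1379] ((0.5117274522781372, 0.020810255780816078), 0.028887158259749413)
[ 209  179   84   80 5112] [0.5305 0.1291 0.1379] ((0.5319204926490784, 0.1297851800918579), 0.028710762038826942)
[ 354  208   85   77 4487] [0.5487 0.2307 0.1379] ((0.5527320504188538, 0.22977857291698456), 0.028651276603341103)
```

Emit:
step_arm(
  motion=[
    [[0, 0.001, 0.015, 0, 0, 0, -1], [0, 0, 0.025, 0, 0, 0, -1], [0, 0, 0.02, 0, 0, 0, -1], [0, 0, 0.01, 0, 0, 0, -1], [0, 0, 0, 0, 0, 0, -1], [0, 0, 0, 0, 0, 0, 1], [0, 0, 0, 0, 0, 0, 1], [0, 0, 0, 0, 0, 0, 1]],
  ],
  grip_force=60,
)

```text
t: 19.55
tool_pos: [0.5337, 0.1295, 0.1318]
tool_rot: [0.0, 1.0, 0.0, 0.002]
force: [-0.3, 0.7, 4.0]
grip_width: 0.641
grasp_force: 64.3
```

Emit:
step_arm(
  motion=[
    [[0, 0, 0, 0, 0, 0, 1], [0, 0, -0.01, 0, 0, 0, 1], [0, 0, -0.02, 0, 0, 0, 1], [0, 0, -0.03, 0, 0, 0, 1], [0, 0, -0.035, 0, 0, 0, 1], [0, 0, -0.035, 0, 0, 0, 1], [0, 0, -0.025, 0, 0, 0, 1], [0, 0, -0.01, 0, 0, 0, 1]],
  ],
)

```text
t: 20.55
tool_pos: [0.5325, 0.1291, 0.2961]
tool_rot: [0.0, 1.0, -0.0, 0.0]
force: [-1.0, -1.1, -4.6]
grip_width: 0.637
grasp_force: 64.4
```

Emit:
step_arm(
  motion=[
    [[0, -0.01, 0, 0, 0, 0, 1], [0, -0.02, 0, 0, 0, 0, 1], [-0.002, -0.03, 0, 0, 0, 0, 1], [-0.003, -0.035, 0, 0, 0, 0, 1], [-0.003, -0.04, 0, 0, 0, 0, 1], [-0.003, -0.04, 0, 0, 0, 0, 1], [-0.003, -0.04, 0, 0, 0, 0, 1], [-0.003, -0.04, 0, 0, 0, 0, 1]],
  ],
)

```text
t: 21.55
tool_pos: [0.5482, -0.1273, 0.2928]
tool_rot: [0.001, 1.0, 0.001, -0.002]
force: [-0.9, 0.3, -4.2]
grip_width: 0.63
grasp_force: 64.4
```

Emit:
step_arm(
  motion=[
    [[-0.002, -0.04, 0, 0, 0, 0, 1], [-0.001, -0.04, 0, 0, 0, 0, 1], [0, -0.035, 0, 0, 0, 0, 1], [0, -0.03, 0, 0, 0, 0, 1], [0, -0.02, 0, 0, 0, 0, 1], [0, -0.012, 0, 0, 0, 0, 1], [0, -0.005, 0, 0, 0, 0, 1], [0, 0, 0, 0, 0, 0, 1]],
  ],
)

```text
t: 22.55
tool_pos: [0.5523, -0.3073, 0.2952]
tool_rot: [0.0, 1.0, 0.0, -0.0]
force: [0.8, -1.4, -4.7]
grip_width: 0.633
grasp_force: 64.5
```

Emit:
step_arm(
  motion=[
    [[0, 0, 0, 0, 0, 0, 1], [0, 0, 0, 0, 0, 0, 1], [0, 0, 0, 0, 0, 0, 1], [0, 0, 0, 0, 0, 0, 1], [0, 0, 0, 0, 0, 0, 1], [0, 0, 0, 0, 0, 0, 1]],
  ],
)

```text
t: 23.3
tool_pos: [0.5522, -0.3078, 0.2953]
tool_rot: [0.0, 1.0, 0.0, -0.0]
force: [0.1, 0.4, -4.3]
grip_width: 0.636
grasp_force: 64.5
```

```bash
python3 wt.py
python3 - <<'E'
from h import *
im,d=grab_frame("scene"); cv2.imwrite("pics/s2.png",cv2.resize(im,(800,600)))
im,d=grab_frame("top"); cv2.imwrite("pics/t2.png",cv2.resize(im,(800,600)))
E
```

```text
23.65 [ 0.55224684 -0.30778351  0.29530172] [ 4.18333571e-04  9.99999912e-01 -1.43116715e-05  1.03247421e-05] 0.6320631811434047 F [-1.11318179e-01 -1.27662702e-03 -4.34297768e+00] [0.42736204 0.54152202 0.51782638] eff [-43.34056377 -35.80894589]
```

View pics/s2.png

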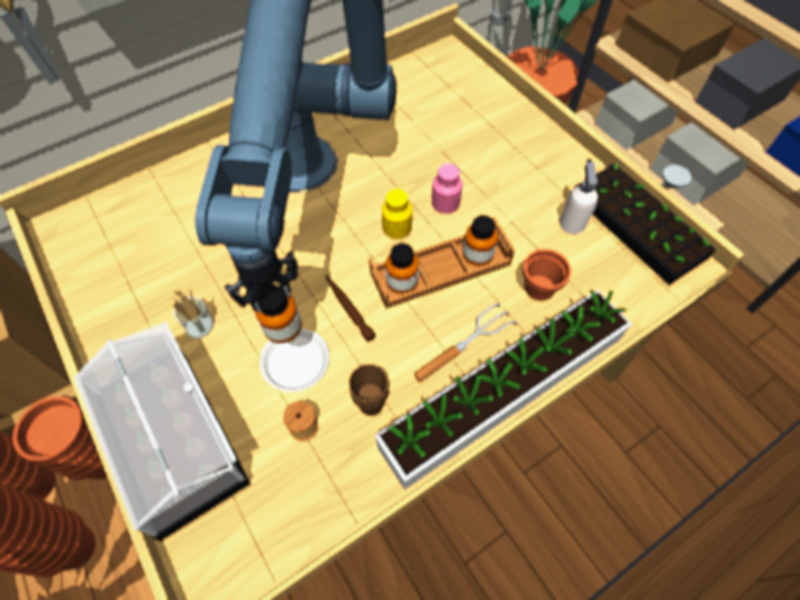

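View pics/t2.png

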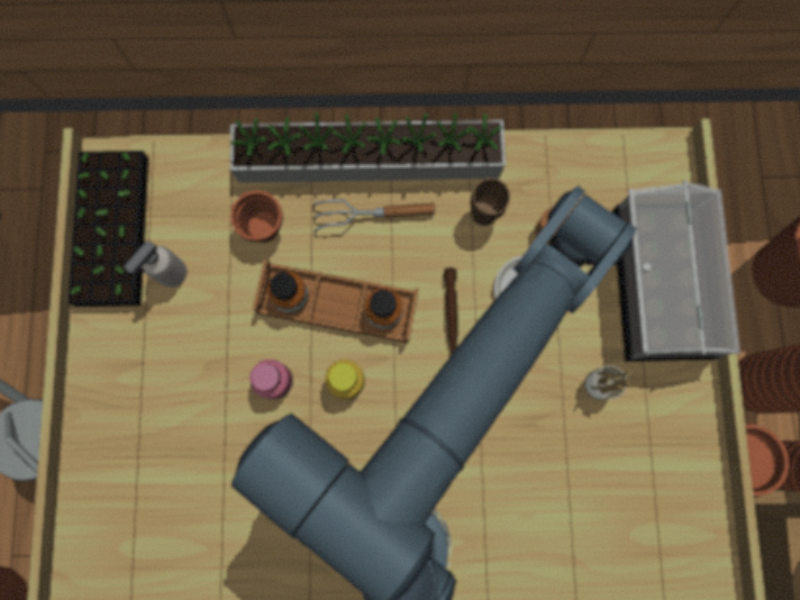

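The scene view shows the middle canister upright in the gripper at about (280,315), above the saucer at (295,360). Both views show the other two standing in their bays and nothing else moved. I hand in the job.

```bash
python3 -c "
from cell import *
print(finish_job())"
```

```text
the job is handed in; nothing more can be done
None
```

I handed the job in with the middle canister, the heaviest at about 4.4 N, held upright over the saucer with its base about 17 cm above the bench; the left (about 2.3 N) and right (about 1.3 N) ones are back in their bays.

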